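# Trial fit: unclip the painted horse and hover it over its plinth

## Task

Pull the painted brown horse with the blue saddle straight up out of the spring clip of its painting stand and carry it over the paint rack to the plinth with the green pad. Finish still holding it there, upright and motionless, its base squarely over the green pad with the head towards the brass plate and about a centimetre of air underneath, so that the fit can be checked: the glue on the plinth is wet, so the horse must never touch it. Knock nothing else about, and do not set the horse down or let it go.

Things in the scene. Friction and masses are not known exactly. Their poses are not given: they have to be found in the camera images.
- horse: Painted model horse: brown coat, black mane, blue saddle, on a turf-green slab 72 x 40 mm (long side along x), 8 mm thick. About 130 g, give or take a third. Origin: centre of the slab's underside; +x towards the head, +z up. Ears 100 mm above the underside; neck begins 20 mm and nose ends 64 mm ahead of the origin; tail ends 43 mm behind. Starts seated in the stand, along its x.
- horse_saddle (a point): Centre of the blue saddle (thin red strap round it), the place to hold the horse from above: a block 30 mm long, 28 mm wide (across y), 30 mm tall with flat upright sides, straight above the horse's origin, its centre 60 mm above the underside of the base. Firm.
- horse_nose (a point): The tip of the horse's head: 60 mm ahead (+x) of the horse's origin and 75 mm above the underside of its base.
- stand: Painting stand, fixed: round dark steel foot 96 mm across, short stem, grey top plate 80 x 70 mm. Origin: centre of the foot at desk height; x along the horse. On both long sides (+y, -y) a black sprung jaw with a yellow roller holds the top edge of the horse's base; the jaws reach 79 mm above the desk and 40 mm either side of the centre. Low end stops (5 mm) at +x and -x.
- stand_seat (a point): Centre of the stand's seat (top of its plate), 60 mm above the desk, on which the horse's base rests at the start. The sprung rollers give way when the horse is pulled straight up with roughly 10 N, mostly in the first 5 mm, and the horse is free after about 15 mm of lift.
- plinth_green: The horse's display plinth, fixed to the desk: black lacquered block 120 x 84 mm, about 30 mm high, with a turf-green pad 76 x 44 mm on top (long side along x) and a small brass plate (10 x 34 mm) at the +x end of its top. Origin: centre of its underside; x along its length, towards the brass plate. The pad's centre is 6 mm towards -x from the origin.
- plinth_green_pad (a point): Centre of the green pad's top face, 32 mm above the desk, 6 mm towards -x from the plinth's origin; +x towards the brass plate, z up.
- plinth_sand: A plinth of the same make and size with a sand-coloured pad, meant for another model, fixed; not to be used. Origin: centre of its underside.
- rack: Plywood paint rack, fixed, 270 mm long along its x, 70 mm wide, 45 mm high, with paint pots inside and four dropper bottles standing on top; it stands between the stand and the plinths. Origin: centre of its underside.
- paint0: Loose red dropper bottle with a white tip, 29 mm across, 78 mm tall, standing on the rack (its tip is 123 mm above the desk). Origin: centre of its underside.
- paint1: Loose purple dropper bottle with a white tip, 29 mm across, 78 mm tall, standing on the rack (its tip is 123 mm above the desk). Origin: centre of its underside.
- paint2: Loose yellow dropper bottle with a white tip, 29 mm across, 78 mm tall, standing on the rack (its tip is 123 mm above the desk). Origin: centre of its underside.
- paint3: Loose blue dropper bottle with a white tip, 29 mm across, 78 mm tall, standing on the rack (its tip is 123 mm above the desk). Origin: centre of its underside.
- cup: Loose orange water cup (empty), 68 mm across, 85 mm tall, standing near the robot's end of the rack. Origin: centre of its underside.
- tube0: Loose purple paint tube with a tan band and a white cap, lying flat, 125 mm long along x (cap to +x), 34 mm wide, 29 mm high. Origin: on the desk under its middle.
- tube1: Loose purple paint tube with a black band and a white cap, lying flat, 125 mm long along x (cap to +x), 34 mm wide, 29 mm high. Origin: on the desk under its middle.
- casting: Loose unpainted all-orange casting of the same horse, no saddle, standing on the desk. 72 x 40 mm base, 100 mm tall. Origin: centre of its underside; +x towards the head.

How it is judged:
On the way:
1. the horse is out of the clip, held by the fingers, its base at least 40 mm above the seat (z of horse in the frame of stand_seat above 0.04 m and contact force between horse and the fingers above 1 N), for 0.2 s.
At the end, for the whole second after the job is handed in: Horse still in the fingers, still (under 20 mm/s), upright within 8 degrees, its base 3 to 20 mm above the green pad and not touching the plinth, its centre within 8 mm of the pad's, its length within 0.15 rad of the plinth's, head to the brass plate (z of horse in the frame of plinth_green_pad between 0.003 and 0.02 m and horizontal distance between horse and plinth_green_pad below 0.008 m and angle between the x axis of horse and the x axis of plinth_green, either way round below 0.15 rad and x of horse_nose in the frame of plinth_green_pad above 0.03 m and angle between horse's own z axis and vertical below 0.14 rad and contact force between horse and the fingers above 1 N and contact force between horse and plinth_green below 0.05 N and linear speed of horse below 0.02 m/s); the arm keeps its last pose, push and grip.
It fails at once if the horse touches the plinth with the green pad (contact force between horse and plinth_green above 0.3 N).
It fails at once if a bottle, the cup, a tube or the casting is moved by more than 30 mm (distance of any of paint0, paint1, paint2, paint3, cup, tube0, tube1, casting from where it was at the start of the episode above 0.03 m).
It also fails if it takes over 45 s, if anything falls off the work surface, if the arm or the gripper's body presses on something with over 40 N, if the wrist force passes 120 N, or if a joint passes its speed limit or range.

## Robot

A 6-joint arm with a two-finger parallel gripper is mounted at the origin on the work surface. World frame = base frame: x ahead of the robot, y to its left, z up, the work surface at z = 0. Lengths are in m, angles in rad, forces in N, time in s.
With the tool pointing down it reaches from about 0.275 to 0.875 m from the base axis. Payload 12.5 kg.
Tool frame: the origin (TCP) lies midway between the tips of the shut fingers; the grasp point (between the pads) lies 19 mm behind it; z points along the fingers, y is the line along which they close (so a half turn about z gives the same grasp; the last joint's range is limited). The gripper opens to 85 mm and grips with 20 to 120 N. Pads are 22 mm wide; open, the fingers measure 114 mm over their backs; the gripper's body (76 mm by 85 mm) begins 54 mm behind the grasp point. The pads swing forward as they close: fully open they stand 13 mm farther back than shut.
Start: joints at [1.211, 0.351, 1.652, -0, 1.139, -0.085], TCP at [0.149, 0.529, 0.231] pointing down, gripper open.
Joint ranges: [-2.75, 2.75], [-0.79, 2.1], [0.01, 2.65], [-1.57, 4.71], [0.07, 3.14], [-2.87, 2.87]. Speed limits (rad/s): [2.22, 2.22, 2.79, 3.14, 3.14, 3.14].

## Interface

Orientations are given as a unit quaternion [x, y, z, w].
In Python, from cell import r gives the robot as it stands. Calls block until the motion is done:
- r.move_to(position, orientation): joint-space move of the TCP to a pose.
- r.move_linear(position, rot=None, vel=0.15): straight line of the TCP; rot=None keeps the orientation; vel is the mean speed in m/s.
- r.set_joints(angles): joint-space move.
- r.set_gripper(opening, squeeze=None): opening from 0.0 (shut) to 1.0 (fully open); squeeze is the grip in N (None keeps the last); returns when the fingers have stopped.
- r.sleep(seconds).
- r.inverse_kinematics(position, orientation): joint angles nearest the present ones, or None.
- r.get_obs(): the state.
- r.get_image(name): name is "scene" or "top" or "wrist"; returns a dict with "pixels" (480x640x3 uint8, red, green, blue), "fx", "fy", "cx", "cy" (pixels), "camera_from_world" (4x4, takes a point from world to camera coordinates); the wrist camera has in their place "mount" (4x4, takes a point from camera to tool coordinates, whose origin is the TCP and whose axes are the flange's). Camera axes: x right, y down, z forward; pixel columns grow to the right and rows downward; lengths in m; the calibration is good to about 2 mm. A picture is of the moment at which its call begins: read the wrist's pose just before it. There is no depth.
A pose or a line that the arm cannot do raises r.PlanningError and nothing moves.
- r.hand_in(): hands the job in; it is judged then, once.
The state is a dict: "t": time; "q": joint angles; "qvel": joint speeds; "effort": joint torques, N m; "tool_pos": TCP position; "ee_rot": TCP orientation; "contact_force": force on the tool from outside, world axes, zero at the start; "torque": the same for the moment, N m; "opening": opening from 0.0 (shut) to 1.0 (fully open); "finger_force": force on a finger pad.
Only numpy, scipy, OpenCV 4.12 (cv2) and the standard library are available. Lean on these libraries where they do the work, as an engineer would, in place of code of your own. Each camera call takes 0.05 s, during which the arm holds its last target. There are 200 camera calls.

## Working session

There is one attempt and no reset: what is moved stays moved. The work goes in short steps, each a Python script; the robot and the scene stay as the last script left them, time stands still between calls to the robot, and variables do not carry over. Pictures are saved under pics/ and viewed, at most 10 in all, crops included, and the job is handed in when it is done.

```bash
mkdir -p pics; ls
cat > h.py <<'E'
import numpy as np, cv2
from cell import r
def snap(n,f):
    im=r.get_image(n); cv2.imwrite('pics/'+f,im['pixels'][:,:,::-1]); np.save('pics/'+f+'.npy',im,allow_pickle=True); return im
def ray(im,u,v,T=None):
    C=np.linalg.inv(im['camera_from_world']) if T is None else T@im['mount']
    d=C[:3,:3]@np.array([(u-im['cx'])/im['fx'],(v-im['cy'])/im['fy'],1.]); return C[:3,3],d
def onplane(im,u,v,z,T=None):
    o,d=ray(im,u,v,T); return o+d*(z-o[2])/d[2]
E
python3 - <<'E'
from h import *
for n in('scene','top'):
    im=snap(n,n+'0.png'); print(n,im['fx'],np.linalg.inv(im['camera_from_world']).round(3))
o=r.get_obs();print(o)
E
```

```text
cell.py
pics
scene 531.3762066627261 [[-0.723  0.484 -0.493  1.05 ]
 [ 0.691  0.492 -0.53   0.521]
 [-0.014 -0.724 -0.69   0.844]
 [ 0.     0.     0.     1.   ]]
top 452.11348247878794 [[-0.    -0.995  0.097  0.428]
 [-1.    -0.001 -0.011 -0.034]
 [ 0.011 -0.097 -0.995  0.981]
 [ 0.     0.     0.     1.   ]]
{'t': 0.1, 'q': array([ 1.21140708e+00,  3.51169946e-01,  1.65235940e+00, -3.42191517e-06,
        1.13909881e+00, -8.45966026e-02]), 'qvel': array([ 0.00042249, -0.00141119, -0.00322749, -0.00035337,  0.00086267,
       -0.00096573]), 'effort': array([ 1.44746497e-03, -5.06839049e+01, -2.91878182e+01, -4.27954274e-05,
        2.70544697e-03, -3.57384658e-05]), 'tool_pos': array([0.14911049, 0.52909271, 0.23081932]), 'ee_rot': array([ 1.36963711e-01,  9.90575930e-01, -5.05389861e-04, -1.12480328e-04]), 'contact_force': array([-0.33665219, -0.81460786,  0.05578085]), 'torque': array([0.01096727, 0.05531763, 0.02637569]), 'finger_force': 0.0, 'opening': 1.0024264578363475}
```

View pics/top0.png

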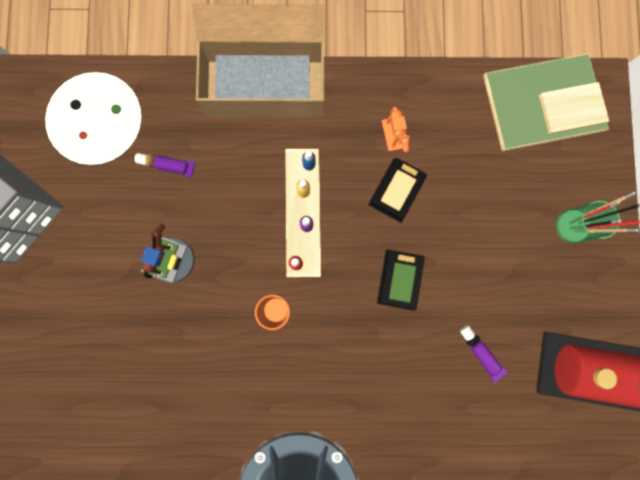

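View pics/scene0.png

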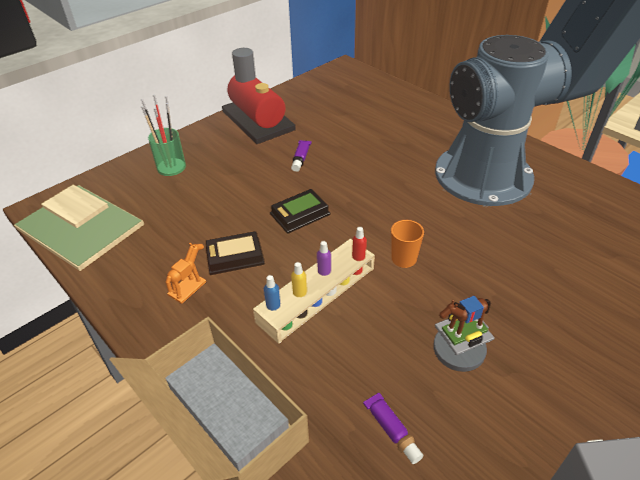

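The top view shows the horse at about (157,255) with its head up, towards +x. The green pad is at (403,282), its brass plate at (408,258). The bottles stand along u≈305, v 160–263, and the cup is at (272,312). In the scene view the horse sits in the stand at (467,315), and the pad is at (300,205).

```bash
cat >> h.py <<'E'
def blobs(im,lo,hi,amin=40,roi=None):
    h=cv2.cvtColor(im['pixels'],cv2.COLOR_RGB2HSV); m=cv2.inRange(h,lo,hi)
    if roi: k=np.zeros_like(m); a,b,c,d=roi; k[b:d,a:c]=1; m=m*k
    cs,_=cv2.findContours(m,cv2.RETR_EXTERNAL,cv2.CHAIN_APPROX_NONE)
    return sorted([c[:,0,:].astype(float) for c in cs if cv2.contourArea(c)>amin],key=lambda c:-cv2.contourArea(c.astype(np.float32)))
def rect(im,c,z,T=None):
    p=np.array([onplane(im,u,v,z,T)[:2] for u,v in c],np.float32)*1000
    (x,y),(w,h),a=cv2.minAreaRect(p)
    if w<h: w,h,a=h,w,a+90
    return np.r_[x,y,w,h,(a+90)%180-90].round(1)
G=((35,60,30),(75,255,255)); B=((100,120,60),(118,255,255))
BR=((12,60,120),(28,255,255))
E
python3 - <<'E'
from h import *
for n,rp,rs in(('top',(375,245,430,315),(135,240,175,275)),('scene',(268,185,335,235),(455,290,495,330))):
    im=np.load(f'pics/{n}0.png.npy',allow_pickle=True).item()
    for c in blobs(im,*G,roi=rp)[:2]: print(n,'pad',rect(im,c,.032))
    for c in blobs(im,*BR,20,roi=rp)[:2]: print(n,'brass',rect(im,c,.031))
    for c in blobs(im,*B,20,roi=rs)[:2]: print(n,'saddle',rect(im,c,.135),c.mean(0))
im=r.get_image('wrist'); print(im['mount'].round(3),im['fx'],im['cx'],im['cy'])
t=np.load('pics/top0.png.npy',allow_pickle=True).item()
for nm,u,v,z in(('red',296,263,.12),('purple',307,223,.12),('yel',303,187,.12),('blue',309,160,.12),('cup',272,312,.085),('casting',396,130,.05)):print(nm,onplane(t,u,v,z).round(3))
E
```

```text
top pad [ 436.1 -216.8   81.1   49.3  -10.4]
top brass [ 393.6 -261.    23.    22.9   88.6]
top brass [ 486.  -226.    35.2   12.2   80.5]
top saddle [483.7 269.4  33.5  30.1  70.2] [152.08474576 256.05084746]
scene pad [ 436.5 -215.    78.2   49.   -10.3]
scene brass [ 454.5 -121.9  108.5   69.4    1.6]
scene brass [ 431.3 -287.6   76.6   67.8  -11.3]
scene saddle [492.1 282.5  53.8  34.8  49.1] [471.61797753 309.94382022]
[[ 0.    -0.95  -0.311  0.08 ]
 [ 1.    -0.     0.001 -0.001]
 [-0.001 -0.311  0.95  -0.142]
 [ 0.     0.     0.     1.   ]] 389.7773008248228 320.6038777336414 237.24376492825968
red [0.471 0.002 0.12 ]
purple [ 0.548 -0.019  0.12 ]
yel [ 0.618 -0.011  0.12 ]
blue [ 0.672 -0.023  0.12 ]
cup [0.377 0.05  0.085]
casting [ 0.757 -0.206  0.05 ]
```

```bash
cat >> h.py <<'E'
from scipy.spatial.transform import Rotation as R
def down(psi):
    c,s=np.cos(psi),np.sin(psi); return R.from_matrix(np.array([[c,s,0],[s,-c,0],[0,0,-1.]])).as_quat()
def tool():
    o=r.get_obs(); T=np.eye(4); T[:3,:3]=R.from_quat(o['ee_rot']).as_matrix(); T[:3,3]=o['tool_pos']; return T
E
python3 - <<'E'
from h import *
r.move_to([.47,.27,.26],down(np.radians(160)))
T=tool(); np.save('T1.npy',T); im=snap('wrist','w1.png'); print(T[:3,3],r.get_obs()['q'])
for c in blobs(im,*B,100)[:3]: print(len(c),c.mean(0),rect(im,c,.135,T))
E
```

```text
[0.46952465 0.27072645 0.25994078] [ 4.37254616e-01  3.07717416e-01  1.63828056e+00  1.58440913e-04
  1.19582021e+00 -7.85786034e-01]
154 [331.97402597 240.87012987] [481.3 274.9  33.5  26.8 -20.2]
```

View pics/w1.png

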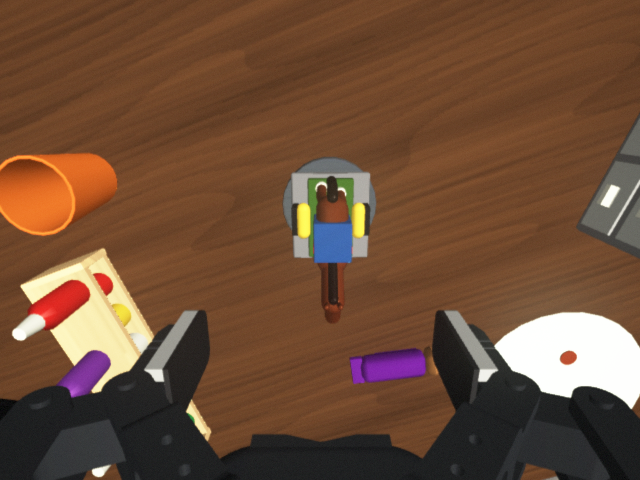

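The wrist view shows the saddle at (332,241), the horse lined up with the tool, and the rollers at u≈304 and 359, symmetric about it. The saddle rect is 33×27 mm because its rear face is partly visible, so its true centre is about (0.483, 0.274) at yaw −20.2°. Now I'll grasp it and pull it up.

Run:
```python
from h import *
q=down(np.radians(159.8)); p=[.483,.2743]
r.move_to(p+[.20],q)
r.move_linear(p+[.099],vel=.08)
r.set_gripper(0.0,60)
o=r.get_obs(); print(o['opening'],o['finger_force'],o['contact_force'],o['tool_pos'])
for z in(.106,.116,.17,.30):
    r.move_linear(p+[z],vel=.04 if z<.12 else .12); o=r.get_obs(); print(z,o['opening'],o['finger_force'],o['contact_force'].round(1))
T=tool(); np.save('T2.npy',T); im=snap('wrist','w2.png'); snap('scene','s2.png'); print(o['t'],T[:3,3])
```

```text
0.3195948046832563 59.01101231575012 [-0.41010832 -0.19620098  2.73740037] [0.48309921 0.27433058 0.09918518]
0.106 0.31899400341581 61.668580770492554 [-2.5  1.3 -0.4]
0.116 0.3203202092296823 61.449952125549316 [-0.1  0.  -1.8]
0.17 0.32015881902342036 61.42483949661255 [ 0.  -0.3 -1.4]
0.3 0.3232397287212848 61.42562985420227 [ 0.4 -0.4 -1.7]
6.6167 [0.48271686 0.27418147 0.29918415]
```

View pics/w2.png

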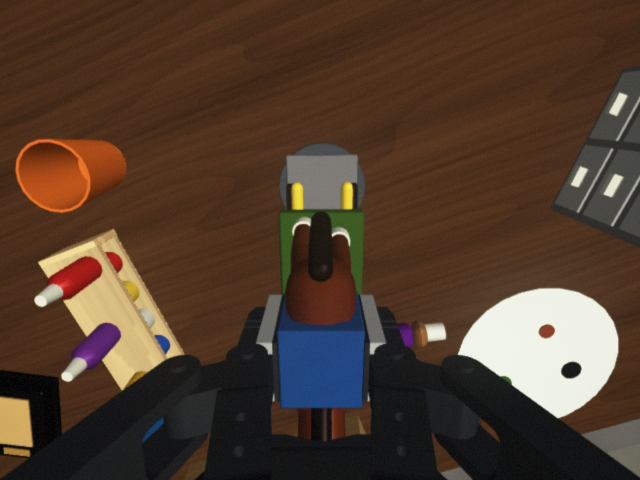

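View pics/s2.png

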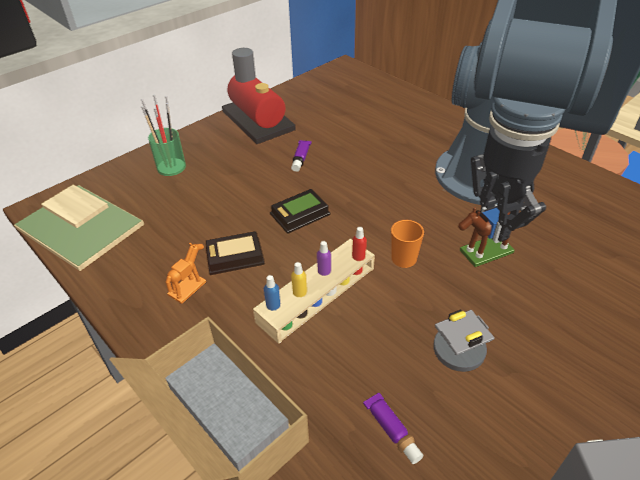

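The grasp held: opening 0.32 is about 27–28 mm. The wrist view shows the slab's rear edge at v≈211, u 280–363, squarely aligned, and the stand empty. In the scene view the horse hangs upright, slab at (488,249), with the bottles and cup undisturbed. Next I'll measure the slab's height, offset and pitch in the hand.

```bash
cat >> h.py <<'E'
def slab(im,T):
    m=cv2.inRange(cv2.cvtColor(im['pixels'],cv2.COLOR_RGB2HSV),*G); m[:200]=0; m[300:]=0
    W=im['mount']; out=[]
    rows=[v for v in range(200,296) if (m[v,270:375]>0).sum()>10]
    top=rows[0]
    for v in list(range(top,top+84,6)):
        u=np.where(m[v,240:400]>0)[0]+240
        if len(u)<2: continue
        # depth such that edge spacing is 40 mm
        a=(u.max()+1-u.min())/im['fx']; d=.040/a
        c=W@np.r_[((u.min()+u.max()+1)/2-.5-im['cx'])/im['fx']*d,(v-im['cy'])/im['fy']*d,d,1]
        out.append((v,u.min(),u.max(),*(c[:3]*1000).round(1)))
    return out
E
python3 - <<'E'
from h import *
im=np.load('pics/w2.png.npy',allow_pickle=True).item(); T=np.load('T2.npy')
for x in slab(im,T): print(*x)
s=np.load('pics/s2.png.npy',allow_pickle=True).item()
for c in blobs(s,*G,60,roi=(450,220,525,275))[:2]:
    for z in (.260,.268): print(z,rect(s,c,z))
E
```

```text
209 287 359 28.3 0.5 66.2
215 279 363 32.9 -0.7 36.0
221 279 363 30.2 -0.7 35.1
227 279 363 27.5 -0.7 34.2
233 279 363 24.8 -0.7 33.4
239 280 363 21.5 -0.4 34.5
245 280 362 18.0 -0.7 35.8
251 280 362 15.3 -0.7 34.9
257 281 362 11.7 -0.4 36.1
263 281 362 8.9 -0.4 35.2
269 281 362 6.1 -0.4 34.3
275 281 362 3.3 -0.4 33.4
281 282 361 -1.4 -0.4 36.8
287 282 361 -4.3 -0.4 35.9
0.26 [479.6 272.9  74.9  44.  -19.8]
0.268 [487.4 276.3  73.9  43.4 -19.8]
```

Slab level in hand, about 1.4 mm forward of the tool and possibly a few mm low. All of that is within tolerance, so I'll carry it over and look again above the pad.

Run:
```python
from h import *
q=down(np.radians(169.6)); p=[.4349,-.2155]
r.move_linear(p+[.30],q,vel=.12)
r.move_linear(p+[.12],vel=.08); r.sleep(.3)
o=r.get_obs(); print(o['t'],o['opening'],o['finger_force'],o['tool_pos'],o['q'].round(2))
T=tool(); np.save('T3.npy',T); im=snap('wrist','w3.png')
for x in slab(im,T)[::3]: print(*x)
s=snap('scene','s3.png'); snap('top','t3.png')
cv2.imwrite('pics/s3c.png',cv2.resize(s['pixels'][120:260,220:400,::-1],None,fx=4,fy=4))
```

```text
13.6667 0.32380644203195136 61.40432953834534 [ 0.43492682 -0.2154916   0.12005546] [-0.56  0.39  1.92  0.    0.83 -1.95]
200 283 357 34.4 -1.1 62.1
218 278 364 32.8 -0.6 31.5
236 278 364 24.9 -0.6 28.9
254 279 363 15.6 -0.6 30.3
272 280 363 6.7 -0.4 29.6
```

View pics/s3c.png

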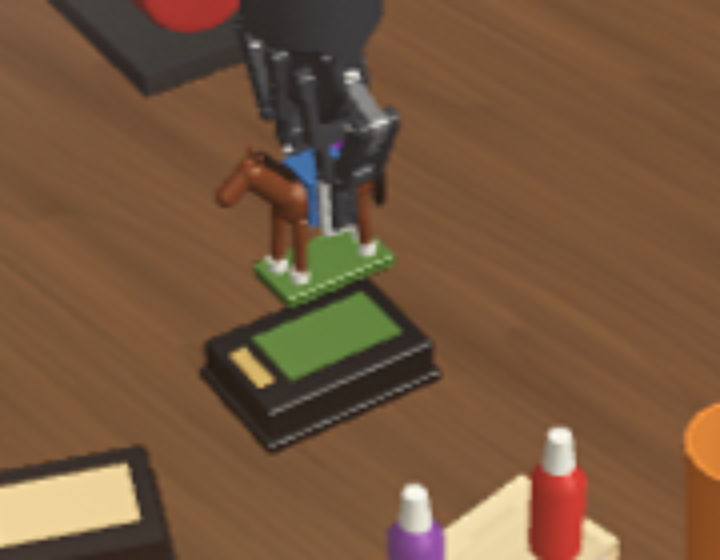

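View pics/w3.png

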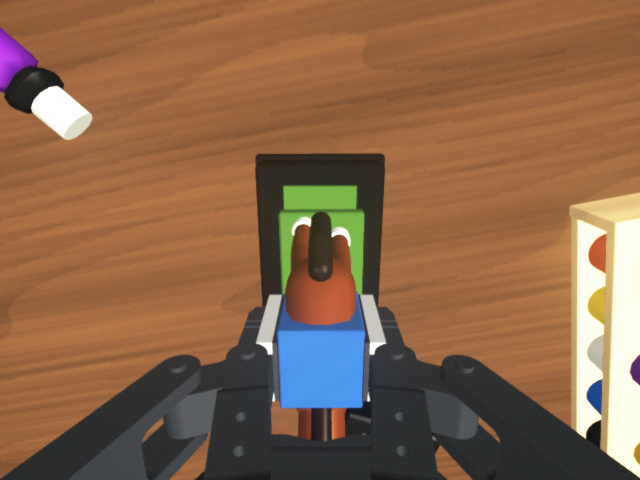

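Crop and wrist views show the horse square above the pad, head to the brass plate. In the wrist view the pad's rear edge is at v≈186, u 283–357, and the slab's rear edge at v≈210, u 279–363. Both are centred at u≈320–321. I'll compare the two edges in tool coordinates.

Run:
```python
from h import *
im=np.load('pics/w3.png.npy',allow_pickle=True).item(); T=np.load('T3.npy'); g=im['pixels'][:,:,1].astype(int)
Ti=np.linalg.inv(T)
f=lambda u,v,z:(Ti@np.r_[onplane(im,u,v,z,T),1])[:3]*1000
print(g[150:215,300],g[195,272:368])
pr=f(320,185.5,.032); sr=f(321,209.5,.12-.031)
print('pad rear',pr,'slab rear',sr,'horse-pad along tool x (tail+):',(sr[0]-36)-(pr[0]-38))
l,rr=f(283,195,.032),f(357,195,.032); print('pad y',l[1],rr[1])
s=np.load('pics/s3.png.npy',allow_pickle=True).item()
c=blobs(s,*G,60,roi=(275,170,325,196)); print('slab',[rect(s,k,z) for k in c[:1] for z in(.081,.089)])
c=blobs(s,*G,60,roi=(275,190,325,220)); print('pad',[rect(s,k,.032) for k in c[:1]])
```

```text
[104  99 101  83  42  37  36  43  38  44  34  36  31  33  37  40  37  42
  44  47  45  44  42  44  46  47  44  44  45  47  46  47  44  44  54  98
 153 182 186 184 183 184 185 185 185 185 185 185 185 185 188 184 182 185
 182 182 183 181 171 136 114 117 140 168 175] [ 46  46  45  48  45  49  47  46  46  43  56 112 173 183 185 185 182 184
 182 184 185 182 184 185 184 183 182 184 185 188 184 185 186 183 186 185
 184 185 183 187 183 185 187 185 185 187 184 184 185 184 184 182 186 184
 186 185 185 183 185 184 185 184 186 183 185 186 185 184 186 183 185 184
 184 184 183 182 181 183 183 182 181 183 185 178 148  74  49  46  45  48
  44  47  47  47  49  44]
pad rear [37.32852395 -1.10511964 88.0519771 ] slab rear [36.92060792 -0.6443304  31.05200108] horse-pad along tool x (tail+): 1.5920839653968955
pad y -23.256129479701112 21.049580075712367
slab [array([ 432.7, -218.2,   72.8,   47. ,   -8.9]), array([ 439.1, -210.4,   72. ,   46.5,   -8.9])]
pad [array([ 436.4, -214.9,   78.2,   49.1,  -10. ])]
```

The pad measures 44.3 mm wide against 44 mm nominal. The horse needs about 1.5 mm more forward, and it did not slip (underside ≈ 39 mm below the TCP). I'll lower to TCP z = 0.083.

Run:
```python
from h import *
r.move_linear([.4363,-.2158,.12],vel=.05)
r.move_linear([.4363,-.2158,.083],vel=.03); r.sleep(.5)
o=r.get_obs(); print(o['t'],o['opening'],o['finger_force'],o['contact_force'],o['tool_pos'])
T=tool(); im=snap('wrist','w4.png')
for x in slab(im,T)[::3]: print(*x)
s=snap('scene','s4.png')
a=cv2.resize(s['pixels'][150:240,260:350,::-1],None,fx=4.4,fy=4.4); b=im['pixels'][120:320,220:420,::-1]
cv2.imwrite('pics/c4.png',np.hstack([a,cv2.resize(b,(396,396))]))
```

```text
15.95 0.31733838019444194 61.404547691345215 [-0.24026388 -0.69842464 -0.99681597] [ 0.43629623 -0.21578254  0.08299186]
200 275 364 42.0 -1.3 28.2
218 276 365 34.4 -0.9 25.7
236 275 369 29.6 -0.3 14.5
254 278 363 16.3 -0.9 28.3
272 278 363 8.4 -0.9 25.7
```

View pics/c4.png

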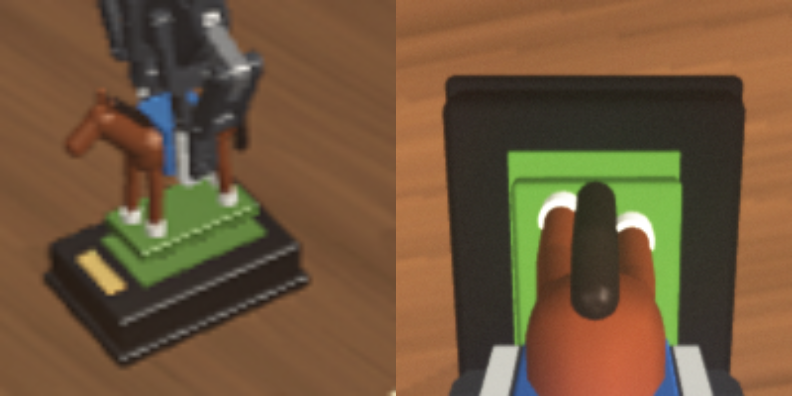

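The rear edges and widths in this view put the slab's underside about 9.5 mm above the pad and centred within about 1 mm. It is upright, with the head to the brass plate and contact forces near zero. Handing in.

```bash
python3 -c "
from cell import r
print(r.hand_in())"
```

```text
the job is handed in; nothing more can be done
None
```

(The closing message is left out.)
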